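# Turn the shoe on the inspection turntable to the lamp

### The arm

A 6-joint arm with a two-finger parallel gripper is mounted at the origin on the work surface. World frame = base frame: x ahead of the robot, y to its left, z up, the work surface at z = 0. Lengths are in m, angles in rad, forces in N, time in s.
With the tool pointing down it reaches from about 0.275 to 0.875 m from the base axis. Payload 12.5 kg.
Tool frame: the origin (TCP) lies on the centre line of the jaws, within the pads' length; the fingertips stand r.finger_overhang ahead of it and the grasp point (between the pads) lies 3 mm ahead of it (r.finger_overhang is the distance from the TCP to the fingertips, in m); z points along the fingers, y is the direction in which the jaws open and shut (so a half turn about z gives the same grasp; the last joint's range is limited). The gripper opens to 85 mm and grips with 20 to 120 N. Pads are 22 mm wide; open, the fingers measure 114 mm over their backs; the gripper's body (76 mm by 85 mm) begins 54 mm behind the grasp point. The pads swing forward as they close: fully open they stand 13 mm farther back than shut.
Start: joints at [1.133, 0.351, 1.652, -0, 1.139, -0.085], TCP at [0.19, 0.516, 0.253] pointing down, gripper open.
Joint ranges: [-2.75, 2.75], [-0.79, 2.1], [0.01, 2.65], [-1.57, 4.71], [0.07, 3.14], [-2.87, 2.87]. Speed limits (rad/s): [2.22, 2.22, 2.79, 3.14, 3.14, 3.14].

### API

Orientations are given as a unit quaternion [x, y, z, w].
In Python, from cell import r, optics gives the robot as it stands. The module is installed in compiled form; this text tells all that it offers. Calls block until the motion is done:
- r.move_to(position, orientation): joint-space move of the TCP to a pose.
- r.move_linear(position, rot=None, vel=0.15): straight line of the TCP; rot=None keeps the orientation; vel is the mean speed in m/s.
- r.set_joints(angles): joint-space move.
- r.set_gripper(opening, squeeze=None): opening from 0.0 (shut) to 1.0 (fully open); squeeze is the grip in N (None keeps the last); returns when the fingers have stopped.
- r.sleep(seconds).
- r.inverse_kinematics(position, orientation): joint angles nearest the present ones, or None.
- optics.get_image(name): name is "side" or "top"; returns a dict with "pixels" (384x512x3 uint8, red, green, blue), "depth" (384x512 float32, m along the optical axis (not along the pixel's ray), 0 where there is no reading), "fx", "fy", "cx", "cy" (pixels), "camera_from_world" (4x4, takes a point from world to camera coordinates). Camera axes: x right, y down, z forward; pixel columns grow to the right and rows downward; lengths in m; the calibration is good to about 2 mm. A picture is of the moment at which its call begins.
A pose or a line that the arm cannot do raises r.PlanningError and nothing moves.
- r.hand_in(): hands the job in, once; it reports no verdict.
Readings, each from a call of its own:
- r.current_t(): time.
- r.current_q(): joint angles.
- r.current_qvel(): joint speeds.
- r.current_effort(): joint torques, N m.
- r.current_tool_pos(): TCP position.
- r.current_ee_rot(): TCP orientation.
- r.current_contact_force(): force on the tool from outside, world axes, zero at the start.
- r.current_torque(): the same for the moment, N m.
- r.current_opening(): opening from 0.0 (shut) to 1.0 (fully open).
Only numpy, scipy, OpenCV 4.12 (cv2) and the standard library are available. Lean on these libraries where they do the work, as an engineer would, in place of code of your own. Each camera call takes 0.05 s, during which the arm holds its last target. There are 200 camera calls.

### The job

With one finger, push on the turntable's spokes until the shoe standing on it points its toe straight at the inspection lamp, and let it come to rest. Then press the button on the switch box fully down and let it go. Do not touch or lift the shoe itself, which stays standing in the middle of the turntable, and leave everything else on the bench where it is.

Things in the scene. Friction and masses are not known exactly. Their poses are not given: they have to be found in the camera images.
- shoe: the small tan leather shoe with a white sole standing on the turntable: 150 mm long, 60 mm wide, 65 mm tall, 0.2 kg, loose, carried round by friction. Origin at the middle of the sole's underside, 36 mm above the bench; +x points to the toe, z up
- turntable (a joint): turning angle of the turntable, rad, growing anticlockwise seen from above; no stops within several turns; about 0.1 N m of friction (under 1 N near a spoke's end), stays where it is left and does not coast
- hub (a point): centre of the turntable platter's upper face, on its vertical turning axis, 36 mm above the bench. The platter is an aluminium disc of 170 mm diameter and 10 mm thickness with a black rubber face, on a steel foot of 140 mm diameter
- spoke_tip (a point): outer end of one of the four identical straight spokes, 175 mm from the axis and 51 mm above the bench. The spokes are 10 mm round steel bars, 90 degrees apart, that stick out 90 mm past the platter's rim (free from 85 to 175 mm from the axis) and rise a little outwards: centre line 33 mm above the bench at the rim, 47 mm at 155 mm from the axis, 50 mm at the end, with free space under them. Beside the turntable nothing taller than 30 mm stands within 175 mm of the axis
- lamp: the inspection lamp, fixed: a grey mushroom-shaped lamp, round from every side: foot 76 mm diameter, thin post, domed head 72 mm diameter, 155 mm tall in all. It stands to the left or to the right of the turntable, 250 to 310 mm from its axis. Origin at the centre of the foot's underside, z up
- switch_top (a point): centre of the top of the black round push button (30 mm diameter) on the fixed grey switch box (70 x 90 mm, 38 mm tall; the button's top is 52 mm above the bench, 10 mm above its steel collar of 42 mm diameter), which stands near the robot to its left or right. The button moves straight down by 6 mm against a spring, about 5 N when fully down, and springs back
- switch (a joint): travel of the push button, m: 0 released, 0.006 fully down
- glue_can: bystander: closed round can, 72 mm diameter, 105 mm tall, standing on the other side of the turntable from the lamp. Origin at the centre of its underside
- rivet_tin: bystander: open square steel tin of rivets, 75 x 75 mm, 32 mm tall, near the robot on the other side from the switch box. Origin at the centre of its underside
- other_shoe: bystander: the pair's other shoe, same size, standing on the bench far to the left. Origin at the middle of the sole's underside
- hammer: bystander: hammer lying on the bench far to the right. Origin on the bench under it
- tape_roll: bystander: roll of tape lying flat, 80 mm diameter, 22 mm tall, between robot and turntable. Origin at the centre of its underside
- stud_jar: bystander: small closed glass jar, 56 mm diameter, 75 mm tall, beyond the turntable. Origin at the centre of its underside
- brush: bystander: hand brush lying on the bench near the robot. Origin on the bench under it
Things that resemble listed ones, but are neither listed nor needed, are in the scene too. Leave any blue or red look-alike of the shoe alone.

How it is judged:
By the outcome, as a careful person would: the job done as asked, in the order asked, and still so for the second after the job is handed in, with the robot touching nothing.
It also fails if it takes over 48 s, if anything falls off the work surface, if the arm or the gripper's body presses on something with over 40 N, if the wrist force passes 120 N, or if a joint passes its speed limit or range.

## Working session

There is one attempt and no reset: what is moved stays moved. The work goes in short steps, each a Python script; the robot and the scene stay as the last script left them, time stands still between calls to the robot, and variables do not carry over. Pictures are saved under pics/ and viewed, about 8 in all and at most 12, crops included, and the job is handed in when it is done.

```bash
mkdir -p pics
cat > h.py <<'E'
import numpy as np, cv2
from cell import r, optics
def snap(n):
    d=optics.get_image(n); return d
def save(d,f,crop=None,s=1):
    im=cv2.cvtColor(d["pixels"],cv2.COLOR_RGB2BGR)
    if crop: im=im[crop[1]:crop[3],crop[0]:crop[2]]
    cv2.imwrite(f,cv2.resize(im,None,fx=s,fy=s,interpolation=cv2.INTER_CUBIC))
def ray(d,uv,z):
    T=np.linalg.inv(d["camera_from_world"]); uv=np.atleast_2d(uv).astype(float)
    v=np.c_[(uv[:,0]-d["cx"])/d["fx"],(uv[:,1]-d["cy"])/d["fy"],np.ones(len(uv))]@T[:3,:3].T
    o=T[:3,3]; return o+v*((z-o[2])/v[:,2])[:,None]
def cloud(d):
    vv,uu=np.mgrid[:384,:512]; Z=d["depth"]
    p=np.stack([(uu-d["cx"])/d["fx"]*Z,(vv-d["cy"])/d["fy"]*Z,Z],-1)
    T=np.linalg.inv(d["camera_from_world"]); w=p@T[:3,:3].T+T[:3,3]; w[Z==0]=np.nan; return w
E
python3 - <<'E'
from h import *
for n in("top","side"):
    d=snap(n); save(d,f"pics/{n}0.png",s=1.5); np.save(f"{n}0.npy",d,allow_pickle=True)
    print(n,np.linalg.inv(d["camera_from_world"]).round(3).tolist(),d["fx"])
print(r.finger_overhang,r.current_ee_rot(),r.current_t())
E
```

```text
top [[0.007, -0.992, 0.127, 0.36], [-1.0, -0.01, -0.025, 0.004], [0.026, -0.126, -0.992, 1.273], [0.0, 0.0, 0.0, 1.0]] 358.2632390103325
side [[0.93, -0.237, 0.28, 0.204], [-0.367, -0.558, 0.744, -0.902], [-0.02, -0.795, -0.606, 0.796], [0.0, 0.0, 0.0, 1.0]] 415.9894760423587
0.022 [ 1.75478002e-01  9.84483213e-01 -5.07304823e-04 -1.31890310e-04] 0.1
```

View pics/top0.png

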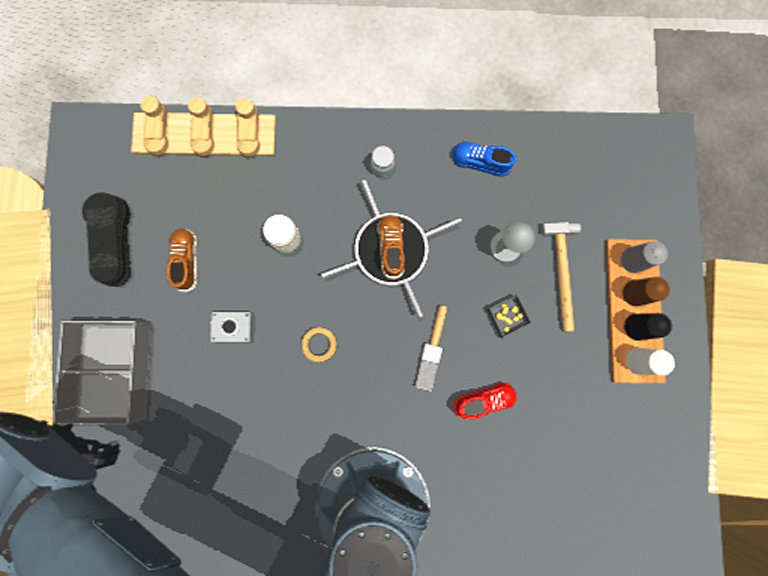

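View pics/side0.png

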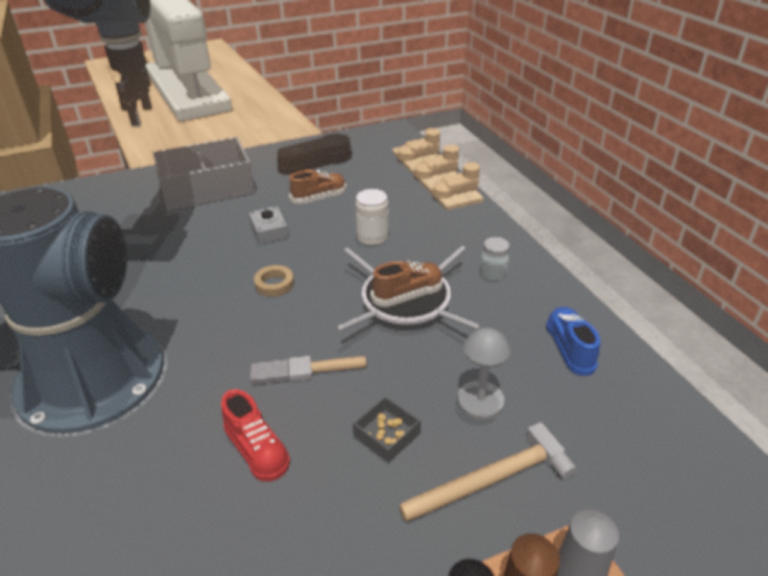

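The top view shows the shoe on the platter around (392,248), with its toe up at about (390,220), i.e. +x. The lamp's foot is at about (505,247), to the right. The switch button is at about (230,326), and the spoke tips are at (364,183), (461,221), (322,275) and (419,316). The shoe therefore has to turn about 90° clockwise. Next I measure.

```bash
cat >> h.py <<'E'
def ang(a): return np.degrees(a)
def measure(d):
    w=cloud(d); px=d["pixels"].astype(int); hsv=cv2.cvtColor(d["pixels"],cv2.COLOR_RGB2HSV).astype(int)
    out={}
    return w,hsv
def shoe(ds,hub):
    pts=[];
    for d in ds:
        w=cloud(d); hsv=cv2.cvtColor(d["pixels"],cv2.COLOR_RGB2HSV).astype(int)
        rr=np.hypot(w[...,0]-hub[0],w[...,1]-hub[1])
        m=(rr<.09)&(w[...,2]>.045)&(w[...,2]<.105)
        pts.append(w[m])
    return pts
def spokes(d,hub):
    w=cloud(d); 
    rr=np.hypot(w[...,0]-hub[0],w[...,1]-hub[1])
    m=(rr>.1)&(rr<.17)&(w[...,2]>.024)&(w[...,2]<.065)
    p=w[m]; return p,m
E
python3 - <<'E'
from h import *
t=np.load("top0.npy",allow_pickle=True).item(); s=np.load("side0.npy",allow_pickle=True).item()
# hub: platter ring contour from top depth
for d,n in((t,"top"),(s,"side")):
    w=cloud(d)
    g=ray(t,[392/1.5,248/1.5],.036)[0]
    for i in range(6):
        rr=np.hypot(w[...,0]-g[0],w[...,1]-g[1])
        m=(rr<.11)&(np.abs(w[...,2]-.034)<.006)
        p=w[m][:,:2].astype(np.float32); 
        h=cv2.convexHull(p); # filter spokes: rr<.09
        m2=m&(rr<.089); p=w[m2][:,:2].astype(np.float32); (c,R)=cv2.minEnclosingCircle(p); g=np.r_[c,.036]
    print(n,"hub",c,R,m2.sum())
    hub=np.array(c)
    # lamp
    lg=ray(t,[505/1.5,247/1.5],0)[0]
    rr=np.hypot(w[...,0]-lg[0],w[...,1]-lg[1])
    for lo,hi in((.004,.03),(.11,.17)):
        p=w[(rr<.07)&(w[...,2]>lo)&(w[...,2]<hi)]; print(" lamp",lo,cv2.minEnclosingCircle(p[:,:2].astype(np.float32)),len(p),p[:,2].max())
    sg=ray(t,[230/1.5,326/1.5],.05)[0]
    rr=np.hypot(w[...,0]-sg[0],w[...,1]-sg[1])
    p=w[(rr<.03)&(w[...,2]>.046)]; print(" button",cv2.minEnclosingCircle(p[:,:2].astype(np.float32)),len(p),np.median(p[:,2]))
    hsv=cv2.cvtColor(d["pixels"],cv2.COLOR_RGB2HSV).astype(int)
    rr=np.hypot(w[...,0]-hub[0],w[...,1]-hub[1]);
    p,_=spokes(d,hub); a=np.arctan2(p[:,1]-hub[1],p[:,0]-hub[0])
    print(" spokes mod90",np.degrees(np.angle(np.exp(4j*a).mean()))/4,len(p), "each",[ (round(k),(a[abs(np.angle(np.exp(1j*(a-np.radians(k)))))<.3]).size, round(np.degrees(np.mean(a[abs(np.angle(np.exp(1j*(a-np.radians(k)))))<.3])),1)) for k in (-69,21,111,-159)])
    q=shoe([d],hub)[0][:,:2]
    rct=cv2.minAreaRect(q.astype(np.float32)); print(" shoe rect",rct,len(q))
    C=q-q.mean(0); e=np.linalg.eigh(C.T@C)[1][:,1]; print(" pca",np.degrees(np.arctan2(e[1],e[0])),q.mean(0))
    # colour-mask ray based
    print(" noise w/depth z at bench", np.nanstd(w[200:210,150:170,2]))
save(t,"pics/c1.png",(220,110,365,220),5)
E
```

```text
top hub (0.5859824419021606, -0.041303884238004684) 0.08893752098083496 1143
 lamp 0.004 ((0.6015014052391052, -0.3162468671798706), 0.06800579279661179) 236 0.017866176084437857
 lamp 0.11 ((0.5992138385772705, -0.31546223163604736), 0.03583879768848419) 361 0.1591767548976244
 button ((0.40292680263519287, 0.3257989287376404), 0.016290271654725075) 62 0.050842134981179066
 spokes mod90 22.935626085334448 231 each [(-69, 56, np.float64(-66.9)), (21, 58, np.float64(23.5)), (111, 58, np.float64(112.8)), (-159, 59, np.float64(-157.6))]
 shoe rect ((0.5870832204818726, -0.03741845488548279), (0.14507783949375153, 0.05643568933010101), 1.7796663045883179) 603
 pca -175.54802638649682 [ 0.58342293 -0.03862763]
 noise w/depth z at bench 0.01492631273391633
side hub (0.5842623114585876, -0.046666424721479416) 0.0883425623178482 868
 lamp 0.004 ((0.6086879968643188, -0.3204082250595093), 0.046666502952575684) 575 0.029858078430912927
 lamp 0.11 ((0.600277304649353, -0.3165535032749176), 0.035516947507858276) 634 0.1560820141686331
 button ((0.4049721956253052, 0.3243885338306427), 0.018093900755047798) 43 0.050112169808324114
 spokes mod90 23.003377505570754 286 each [(-69, 80, np.float64(-65.5)), (21, 63, np.float64(24.2)), (111, 65, np.float64(111.4)), (-159, 78, np.float64(-158.2))]
 shoe rect ((0.5889005064964294, -0.044927507638931274), (0.14571024477481842, 0.056022390723228455), 6.057994842529297) 997
 pca -177.66553485648942 [ 0.57778    -0.05383634]
 noise w/depth z at bench 0.0016689990444271445
```

View pics/c1.png

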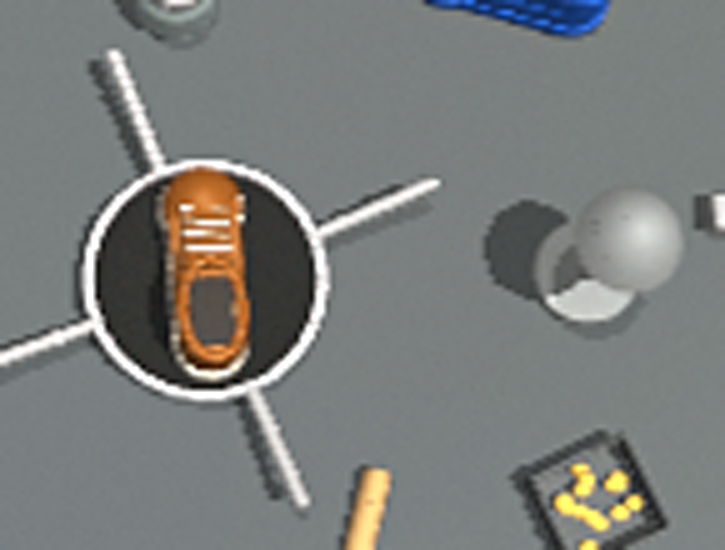

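The crop confirms the toe points at about +3° and the lamp lies at about −87° seen from the hub, so the table needs about −90°. My plan is to straddle the spoke at +23° with a half-open gripper, so only the trailing finger pushes. I'll sweep clockwise, stop a bit short, and re-measure.

```bash
cat >> h.py <<'E'
HUB=np.array([.5855,-.0435])
def quat(psi): f=np.radians(psi+90)/2; return [np.cos(f),np.sin(f),0,0]
def pose(th,R=.14,z=.052): return [HUB[0]+R*np.cos(np.radians(th)),HUB[1]+R*np.sin(np.radians(th)),z],quat(th+90)
E
python3 - <<'E'
from h import *
p,q=pose(23,z=.2)
r.move_to(p,q); r.set_gripper(0.5)
print(r.current_t(),r.current_q().round(2))
p,q=pose(23); r.move_linear(p,vel=.2)
print(r.current_t(),r.current_contact_force())
d=snap("side"); save(d,"pics/s1.png",(190,120,350,250),4)
E
```

```text
3.175 [-0.05  0.7   1.22 -0.    1.22 -2.02]
4.0667 [0.45019462 0.16334614 0.27714089]
```

View pics/s1.png

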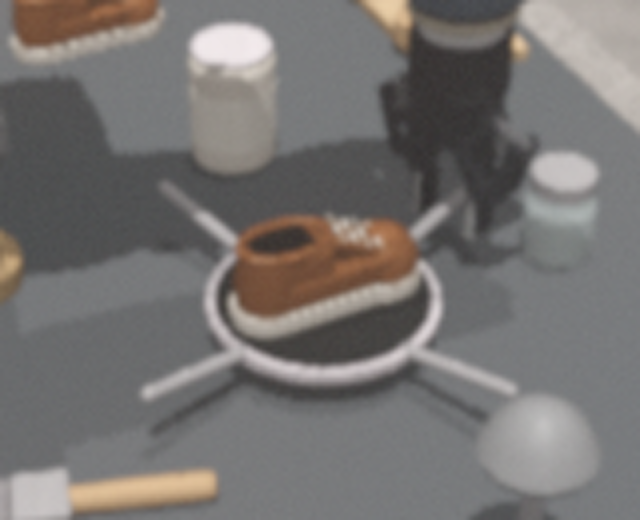

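The fingers straddle the spoke cleanly and nothing else is touched. I'm sweeping now.

```bash
python3 - <<'E'
from h import *
for th in np.linspace(23,-67,13)[1:]:
    p,q=pose(th); r.move_linear(p,q,vel=.09)
print(r.current_t(),r.current_contact_force().round(2),r.current_tool_pos())
r.sleep(.2)
p,q=pose(-64); r.move_linear(p,q,vel=.05)   # back off the spoke
p,q=pose(-64,z=.19); r.move_linear(p,vel=.25)
# clear view: swing toward the robot's left / switch side
r.move_to([.42,.30,.22],quat(20))
print(r.current_t())
for n in("top","side"):
    d=snap(n); np.save(f"{n}1.npy",d,allow_pickle=True); save(d,f"pics/{n}1.png",(220,110,365,220) if n=="top" else (190,120,350,290),4)
    p,_=spokes(d,HUB); a=np.arctan2(p[:,1]-HUB[1],p[:,0]-HUB[0]); print("spokes",np.degrees(np.angle(np.exp(4j*a).mean()))/4,len(p))
E
cd pics; python3 -c "
import cv2,numpy as np
a=cv2.imread('top1.png');b=cv2.imread('side1.png');b=cv2.resize(b,(580,int(b.shape[0]*580/b.shape[1])));a=a[:440];o=np.vstack([a,b]);cv2.imwrite('both1.png',cv2.resize(o,None,fx=.55,fy=.55) if 0 else cv2.resize(o,(340,600)))
cv2.imwrite('side1b.png',b)"
```

```text
8.3167 [-0.19  0.76 -0.58] [ 0.64081547 -0.17215102  0.05219717]
11.4083
spokes 27.205695525600273 232
spokes 27.346040000963207 289
```

View pics/top1.png

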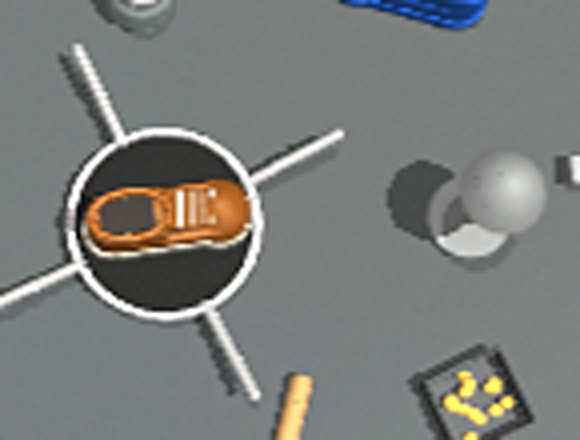

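The table turned −85.7° and the shoe is still centred. Its toe is at about (250,207), and the lamp's foot is at (468,218). Now I measure the shoe's midline in both poses, plus the hub and lamp.

```bash
cat >> h.py <<'E'
def hubfit(d):
    w=cloud(d); h=HUB.copy()
    for _ in range(4):  # opposite spokes are lines through the axis: least squares intersection
        p,_m=spokes(d,h); a=np.arctan2(p[:,1]-h[1],p[:,0]-h[0]); a0=np.angle(np.exp(4j*a).mean())/4
        A=[];b=[]
        for k in range(4):
            s=p[np.abs(np.angle(np.exp(1j*(a-a0-k*np.pi/2))))<.3][:,:2].astype(np.float32)
            A.append((a0+k*np.pi/2,s))
        # model: normal offset of each spoke's points zero -> solve h, a0
        from scipy.optimize import least_squares
        f=lambda x:np.concatenate([-(s[:,0]-x[0])*np.sin(x[2]+k*np.pi/2)+(s[:,1]-x[1])*np.cos(x[2]+k*np.pi/2) for k,(_,s) in enumerate(A)])
        x=least_squares(f,[*h,a0],loss="soft_l1",f_scale=.003).x; h=x[:2]
    return h,np.degrees(x[2])
def midline(q,th):
    e=np.array([np.cos(np.radians(th)),np.sin(np.radians(th))]); n=np.array([-e[1],e[0]])
    for _ in range(5):
        s=q@e; t=q@n; lo,hi=np.percentile(s,[1,99]); L=hi-lo; X=[];Y=[];W=[]
        for c in np.linspace(lo+.1*L,hi-.1*L,12):
            m=abs(s-c)<.006
            if m.sum()>8: a,b=np.percentile(t[m],[3,97]); X.append(c);Y.append((a+b)/2);W.append(b-a)
        k=np.polyfit(X,Y,1)[0]; a=np.arctan(k); e,n=e*np.cos(a)+n*np.sin(a),n*np.cos(a)-e*np.sin(a)
    return np.degrees(np.arctan2(e[1],e[0])),L,np.round(np.array(W)*1e3)
def shoe_uv(d,th):  # colour mask rayed onto z=.055
    hsv=cv2.cvtColor(d["pixels"],cv2.COLOR_RGB2HSV).astype(int); vv,uu=np.mgrid[:384,:512]
    w=cloud(d); m=(np.hypot(w[...,0]-HUB[0],w[...,1]-HUB[1])<.085)&(w[...,2]>.04)&(hsv[...,1]>110)&(hsv[...,0]<25)
    return w[m],m
E
python3 - <<'E'
from h import *
for i,th in((0,3),(1,-83)):
    D=[np.load(f"{n}{i}.npy",allow_pickle=True).item() for n in("top","side")]
    Q=[]
    for d in D:
        h,a=hubfit(d); w,m=shoe_uv(d,th)
        p=shoe([d],h)[0]; Q.append(p-np.r_[h,0])
        lw=cloud(d); g=[.6,-.316]; rr=np.hypot(lw[...,0]-g[0],lw[...,1]-g[1]); lp=lw[(rr<.05)&(lw[...,2]>.125)&(lw[...,2]<.17)]
        f=lambda x:np.hypot(lp[:,0]-x[0],lp[:,1]-x[1])
        c=cv2.minEnclosingCircle(lp[:,:2].astype(np.float32))[0]
        print(i,"hub",h.round(4),"spk",a.round(2),"lamp",np.round(c,4),"dir",np.degrees(np.arctan2(c[1]-h[1],c[0]-h[0])).round(2),"mid all",midline(p[:,:2],th),"brown",midline(w[:,:2],th)[0])
    U=np.vstack(Q)
    for lo,hi in((.043,.058),(.055,.075),(.07,.105),(.043,.105)):
        u=U[(U[:,2]>lo)&(U[:,2]<hi)][:,:2]; print("  union",lo,hi,midline(u,th),u.mean(0).round(4),cv2.minAreaRect(u.astype(np.float32))[1:])
E
```

```text
0 hub [ 0.5857 -0.04  ] spk 22.95 lamp [ 0.599  -0.3152] dir -87.25 mid all (np.float64(4.0229776758439755), np.float64(0.13735486028417587), array([44., 45., 46., 44., 44., 45., 47., 48., 47., 52., 55., 53.])) brown 4.878782302570629
0 hub [ 0.5863 -0.0428] spk 23.03 lamp [ 0.6006 -0.3162] dir -87.0 mid all (np.float64(2.4857893119140355), np.float64(0.1362692681720239), array([36., 44., 45., 46., 42., 39., 36., 35., 35., 37., 42., 45.])) brown -1.8968734384523624
  union 0.043 0.058 (np.float64(5.021632432724596), np.float64(0.1404661444734509), array([44., 48., 48.,  6., 32., 50., 49., 48.,  8., 53., 56., 56.])) [-0.0114 -0.0135] ((0.14699022471904755, 0.05765403062105179), 2.2328622341156006)
  union 0.055 0.075 (np.float64(11.62455210503855), np.float64(0.13947680776550775), array([15.,  4., 47., 48., 47., 47., 45., 48., 46., 49., 52., 49.])) [ 0.0109 -0.0101] ((0.14338412880897522, 0.05399777367711067), 6.356278896331787)
  union 0.07 0.105 (np.float64(4.606074049849259), np.float64(0.1331708538224957), array([40., 44., 44., 44., 42., 41., 38., 42., 39., 41., 44., 41.])) [-0.00
[... 1025 characters left out ...]
0.055 0.075 (np.float64(-64.63733809553945), np.float64(0.1311046449786932), array([ 3.,  6.,  5.,  6., 14., 17., 14., 50., 53., 52., 51., 44.])) [-0.0063 -0.0317] ((0.05346420407295227, 0.13856197893619537), 7.307734966278076)
  union 0.07 0.105 (np.float64(-79.99102667185714), np.float64(0.13029885786224704), array([43., 45., 43., 43., 41., 40., 38., 38., 42., 43., 44., 41.])) [-0.0031 -0.0001] ((0.04910241439938545, 0.13918863236904144), 9.888228416442871)
  union 0.043 0.105 (np.float64(-80.66299183507786), np.float64(0.13892110625022508), array([41., 44., 45., 43., 43., 42., 41., 47., 46., 50., 50., 47.])) [-0.005  -0.0081] ((0.0560675673186779, 0.14802661538124084), 11.969208717346191)
```

The lamp direction is −87.2°. The shoe's midline is at about −81° in both poses, after allowing for the known rotation. It needs another −6.3° or so, and I know the finger lag (4.25°).

```bash
cat > push.py <<'E'
import sys
from h import *
spoke,target,i=float(sys.argv[1]),float(sys.argv[2]),sys.argv[3]
lag=4.25*np.sign(target-spoke)
p,q=pose(spoke,z=.19); r.move_to(p,q)
p,q=pose(spoke); r.move_linear(p,vel=.2)
for th in (spoke+(target+lag-spoke)/2,target+lag):
    p,q=pose(th); r.move_linear(p,q,vel=.05)
r.sleep(.2)
th=target+lag*.5; p,q=pose(th); r.move_linear(p,q,vel=.05)
p,q=pose(th,z=.19); r.move_linear(p,vel=.25)
r.move_to([.42,.30,.22],quat(20)); print(r.current_t())
for n,th in(("top",-86),("side",-86)):
    d=snap(n); np.save(f"{n}{i}.npy",d,allow_pickle=True); save(d,f"pics/{n}{i}.png",(220,110,365,220) if n=="top" else (190,120,350,290),4)
    h,a=hubfit(d); p=shoe([d],h)[0]; print(n,"spk",a.round(2),"all",midline(p[:,:2],th)[0].round(2),"up",midline(p[p[:,2]>.07][:,:2],th)[0].round(2))
E
python3 push.py -62.75 -69.1 2
```

```text
18.1
top spk 21.18 all -86.74 up -86.21
side spk 21.32 all -87.07 up -86.27
```

View pics/top2.png

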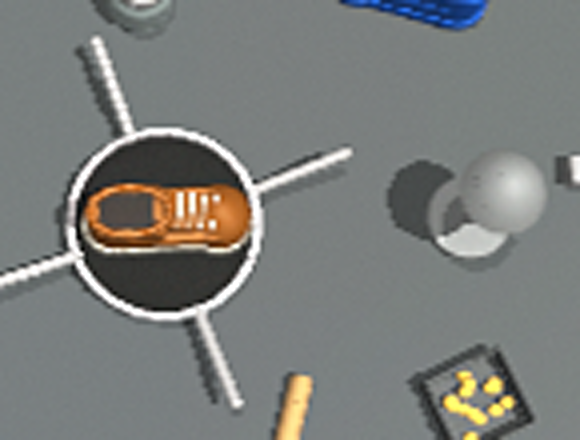

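View pics/side2.png

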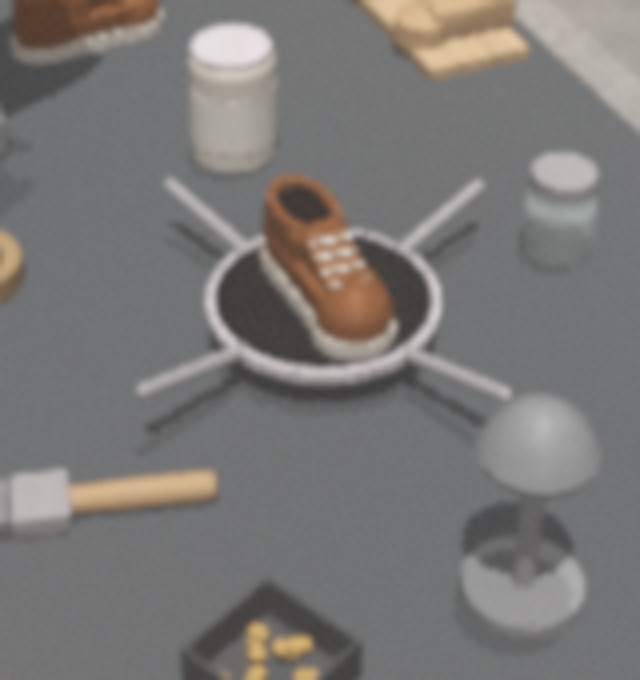

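The table is now at −91.7° in total. The shoe midline reads −86.2 to −87.3° against a lamp direction of −87.2°, and the shoe is centred and upright. That is within measurement noise, so I leave it. Next I press the button.

Run:
```python
from h import *
r.set_gripper(0.0)
B=[.404,.325]
r.move_to([*B,.13],quat(20)); r.move_linear([*B,.080],vel=.15)
f0=r.current_contact_force()[2]; z=.080
while z>.061:
    z-=.001; r.move_linear([*B,z],vel=.03); f=r.current_contact_force()[2]-f0
    print(round(z,3),round(r.current_tool_pos()[2],4),round(f,2))
    if f>14: break
r.sleep(.3); print(r.current_contact_force().round(1))
d=snap("side"); np.save("s3.npy",d,allow_pickle=True)
r.move_linear([*B,.15],vel=.15); r.sleep(.3)
print(r.current_t(),r.current_contact_force().round(1))
```

```text
0.079 0.0799 -0.27
0.078 0.0781 -0.43
0.077 0.0769 -1.3
0.076 0.0759 -1.05
0.075 0.075 -0.8
0.074 0.074 0.52
0.073 0.0731 0.08
0.072 0.072 1.52
0.071 0.071 2.08
0.07 0.07 2.9
0.069 0.069 3.13
0.068 0.0681 3.74
0.067 0.0678 15.99
[-2.8 -1.8 16.9]
24.2333 [0.8 0.5 0.5]
```

The force rose along the spring from z = 0.074, then jumped at a hard stop at 0.068, so the button went fully down and was released. Now a final check with the arm moved back.

Run:
```python
from h import *
r.move_to([.25,.45,.25],quat(70)); r.sleep(.3)
for n in("top","side"):
    d=snap(n); h,a=hubfit(d); p=shoe([d],h)[0]
    w=cloud(d); rr=np.hypot(w[...,0]-.404,w[...,1]-.325); b=w[(rr<.009)]
    print(n,"spk",a.round(2),midline(p[:,:2],-87)[0].round(2),"button z",np.nanmedian(b[:,2]).round(4))
    if n=="top": save(d,"pics/top4.png",s=1.5)
print(r.current_t())
```

```text
top spk 21.19 -86.61 button z 0.0511
side spk 21.31 -86.72 button z 0.0512
25.525
```

View pics/top4.png

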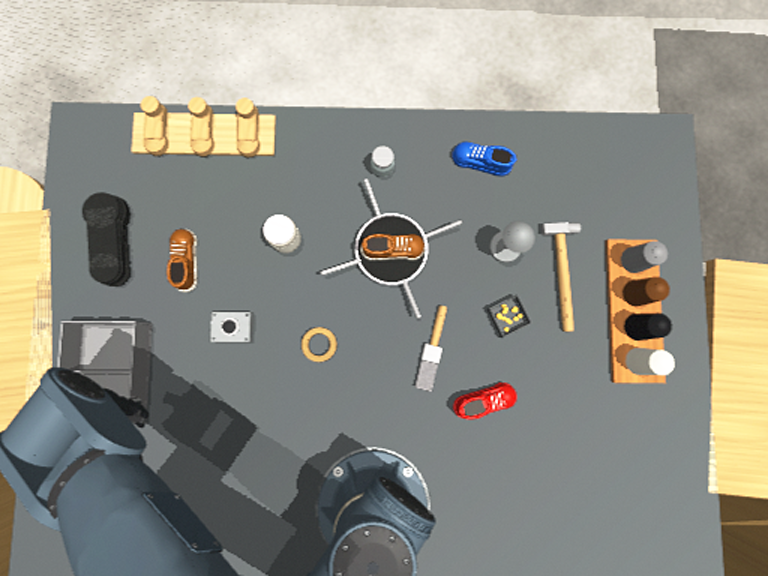

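The final view shows the toe pointing right at the lamp (505,245), the button at (229,326) sprung back, and everything else where it was at the start.

```bash
python3 -c "
from cell import r
print(r.current_contact_force().round(2)); r.hand_in()"
```

```text
[-0.79 -0.94  0.42]
the job is handed in; nothing more can be done
```

The shoe now points its toe at the lamp, the button has been pressed fully down and released, and the job is handed in at about 25.5 s of the 48 s.

- **Turntable:** I straddled one spoke with the half-open gripper so that only the trailing finger pushed. It turned the table 91.7° clockwise in two pushes.
- **Heading:** At the last check the shoe's midline read −86.6° (top camera) and −86.7° (side camera). The lamp's direction is about −87.2°, with readings from −87.0° to −87.5°. The shoe's heading is only known to about ±1°: different slices and fits of the shoe outline gave −86.2° to −87.3°. Some rougher fits were several degrees off, and I did not use them.
- **Button:** The spring force rose to about 4 N over 6 mm of travel. It then jumped to 16 N at the hard stop, about where full travel was expected. After release the button's top was back at about 51 mm above the bench.
- **Everything else:** In the final picture nothing else had visibly moved, and the arm was clear of the bench.

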